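Grade two spare trackball balls on the sorting ramp

ROBOT

A 6-joint arm with a two-finger parallel gripper is mounted at the origin on a cart in front of the work surface, level with it; the furniture and walls round the work are solid. World frame = base frame: x ahead of the robot, y to its left, z up, the work surface at z = 0. Lengths are in m, angles in rad, forces in N, time in s.
With the tool pointing down it reaches from about 0.375 to 0.9 m from the base axis. Payload 3.1 kg.
Tool frame: the origin (TCP) lies at the very end of the fingers, on their centre line; the grasp point (between the pads) lies 19 mm behind it; z points along the fingers, y is the direction in which the jaws open and shut (so a half turn about z gives the same grasp; the last joint's range is limited). The gripper opens to 87 mm and grips with 3 to 60 N. Pads are 19 mm wide; open, the fingers measure 117 mm over their backs; the gripper's body (75 mm by 190 mm) begins 51 mm behind the grasp point.
Start: joints at [-1.476, 0.527, 1.433, -0, 1.181, -0.178], TCP at [0.169, -0.602, 0.223] pointing down, gripper open.
Joint ranges: [-3.08, 3.08], [-0.75, 2.2], [0.22, 2.44], [-1.43, 4.57], [0, 2.65], [-2.85, 2.85]. Speed limits (rad/s): [2.79, 2.79, 3.14, 3.14, 3.14, 3.14].

INTERFACE

Orientations are given as a unit quaternion [x, y, z, w].
In Python, from rig import robot gives the robot as it stands.
- The arm moves only by the tool arm_command, never from a script. Its argument "targets" is a list of rows, each a list of 5 numbers: the shift along the tool's x, y, z in cm, then the turn about the tool's z in rad, then the finger opening in cm, from 0 to 8.7. In form: [[dx, dy, dz, spin, hand], ...]. A call has 1 to 5 rows; each row is the pose to reach, as a shift and turn from the pose commanded when the call began, along the tool's axes at that moment; what a row does not reach only later rows make up. A row lasts 1/8 s, in which the tool goes at most 62.5 mm and 10.7 degrees, less where a joint would pass 70% of its speed; a pose out of reach is approached as far as the arm can. A call with a gripper value outside its range is refused whole. The fingers move at their own pace and stop on an object; "newtons" is the grip in N (left out, the last holds). Time passes only in rows, so rows that repeat a pose let the fingers close. It gives the time, the measured TCP pose, the force and the opening at its end, in the units of the state.
- robot.get_obs(): the state, without advancing time (a new reading comes with each control period).
- robot.camera(name): name is "side" or "top" or "wrist"; returns (picture, depth): 384x512x3 uint8, red, green, blue; 384x512 float32, m along the optical axis (not along the pixel's ray), 0 where there is no reading.
- robot.camera_model(name): a dict with "mtx" (3x3 intrinsics, pixels), "extrinsics" (4x4, takes a point from world to camera coordinates). Camera axes: x right, y up, looking along -z (the intrinsics and any distortion apply to the point x, -y, -z); pixel columns grow to the right and rows downward; lengths in m; the calibration is good to about 2 mm. A picture is of the moment at which its call begins: read the wrist's pose just before it. camera_model takes no time and is no camera call; for the wrist camera it gives the pose at the moment of the call.
- robot.hand_in(): hands the job in, once; it reports no verdict.
The state is a dict: "time": time; "q": joint angles; "joint_velocities": joint speeds; "joint_torque": joint torques, N m; "position": TCP position; "tool_rot": TCP orientation; "ft_force": force on the tool from outside, world axes, zero at the start; "moment": the same for the moment, N m; "grip_width": finger opening in m.
Only numpy, scipy, OpenCV 4.12 (cv2) and the standard library are available. Lean on these libraries where they do the work, as an engineer would, in place of code of your own. Each camera call takes 0.05 s, during which the arm holds its last target.

TASK

Put the loose red trackball ball into the blue tipping tray of the sorting ramp, in front of the small yellow ball that is already in it, and let go. Then press the red lever pad down to tip the tray, so that both balls roll onto the rails and each drops into its own pocket (yellow in the upper one, red in the lower one), and let the tray swing back.

Things in the scene. Friction and masses are not known exactly. Their poses are not given: they have to be found in the camera images.
- large_ball_center (a point): centre of the red ball, 54 mm in diameter, about 110 g, loose. It starts on a fixed black ring (48 mm across, 12 mm high) on the desk, its centre 32 mm above the desk
- small_ball_center (a point): centre of the yellow ball, 34 mm in diameter, about 40 g, lying from the start at the rear end of the tipping tray; it need not be touched
- sorter: the sorting ramp, fixed to the desk, base plate 116 x 370 mm. Origin: on the desk under the middle; x across the ramp (lever on the -x side, towards the robot); -y points down the ramp, the tray is at the +y end. Two steel rails slope from y = 0.03, z = 0.105 to y = -0.178, z = 0.064 and spread from a 26 to a 62 mm gap, so each ball falls through at its own width. The end board reaches z = 0.12
- small_pocket (a point): place of the yellow ball's centre when it lies in the upper pocket under the rails; the pocket is 78 mm wide (sorter x), inside y from -0.073 to 0.010, floor at z = 0.008
- large_pocket (a point): place of the red ball's centre when it lies in the lower pocket under the rails; the pocket is 78 mm wide (sorter x), inside y from -0.178 to -0.077, floor at z = 0.008
- hopper (a joint): angle of the blue tipping tray about its hinge (along the sorter's x at y = 0.03, z = 0.107, at the top of the rails). 0: at rest, leaning back 10 degrees from the rails; 0.55 rad: fully tipped against a stop, rear raised, balls roll out onto the rails. It falls back to 0 by its own weight. Tipping takes about 2 to 3 N at the lever pad
- hopper_seat (a point): where the red ball's centre comes to rest in the tray (moves with the tray): 28 mm above the bottom of the tray's V-shaped floor, midway between its side walls, which end at or below this height. Tray 118 mm long, 86 mm wide inside, open towards the rails; the yellow ball lies 44 mm farther back (+y). A ball let go within 15 mm of this point rolls to it
- lever_pad (a point): middle of the top face of the red round lever pad, 32 mm across, 8 mm thick, fixed to the tray by a steel arm, 68 mm to the sorter's -x side and 80 mm downhill (-y) of the hinge. At rest about 139 mm above the desk; fully tipped about 47 mm lower and 5 mm farther from the hinge, its face tilted. 40 mm straight down is enough; hold it a second
Things that resemble listed ones, but are neither listed nor needed, are in the scene too. There is more than one size of the part that bears small_ball_center; the job needs the middle-sized.

How it is judged:
By the outcome, as a careful person would: the job done as asked, in the order asked, and still so for the second after the job is handed in, with the robot touching nothing.
It also fails if it takes over 42 s, if anything falls off the work surface, if the arm or the gripper's body presses on something with over 40 N, if the wrist force passes 120 N, or if a joint passes its speed limit or range.

## Working session

There is one attempt and no reset: what is moved stays moved. The work goes in short steps, Python scripts to look and compute and a tool call to move; the robot and the scene stay as the last step left them, time stands still between calls to the robot, and variables do not carry over. Pictures are saved under pics/ and viewed, and the job is handed in when it is done.

Besides the shell and the picture viewer there is one more tool, called after "Call:" by a JSON object that holds its "api" and its "payload". arm_command: Moves the arm, as the interface text tells. Its arguments: {"type":"object","properties":{"targets":{"type":"array","items":{"type":"array","items":{"type":"number"}}},"newtons":{"type":"number"}},"required":["targets"]}

```bash
mkdir -p pics; ls; cat > h.py <<'E'
import numpy as np, cv2
from rig import robot
def snap(n,f):
    m=robot.camera_model(n); p,d=robot.camera(n)
    cv2.imwrite('pics/%s.png'%f,cv2.cvtColor(p,cv2.COLOR_RGB2BGR)); np.savez('pics/%s.npz'%f,p=p,d=d,K=m['mtx'],E=m['extrinsics'])
    return p,d,m
def load(f):
    z=np.load('pics/%s.npz'%f); return z['p'],z['d'],dict(mtx=z['K'],extrinsics=z['E'])
def pts(d,m,us,vs):
    K=np.array(m['mtx']);E=np.linalg.inv(np.array(m['extrinsics']))
    z=d[vs,us]; c=np.stack([(us-K[0,2])/K[0,0]*z,-(vs-K[1,2])/K[1,1]*z,-z,np.ones_like(z)])
    return (E@c)[:3].T
def ray(m,u,v):
    K=np.array(m['mtx']);E=np.linalg.inv(np.array(m['extrinsics']))
    r=E[:3,:3]@np.array([(u-K[0,2])/K[0,0],-(v-K[1,2])/K[1,1],-1.]); return E[:3,3],r
def onplane(m,u,v,z):
    o,r=ray(m,u,v); return o+r*(z-o[2])/r[2]
E
python3 - <<'E'
from h import *
for n in ['side','top','wrist']:
    p,d,m=snap(n,n+'0'); print(n,{k:np.round(v,3).tolist() if not isinstance(v,str) else v for k,v in m.items()})
print(robot.get_obs())
E
```

```text
pics
side {'mtx': [[448.65, 0.0, 259.436], [0.0, 448.65, 191.993], [0.0, 0.0, 1.0]], 'extrinsics': [[-0.967, -0.254, 0.008, 0.519], [0.13, -0.47, 0.873, -0.135], [-0.218, 0.846, 0.488, -0.98], [0.0, 0.0, 0.0, 1.0]]}
top {'mtx': [[372.987, 0.0, 254.618], [0.0, 372.987, 195.552], [0.0, 0.0, 1.0]], 'extrinsics': [[0.015, -1.0, 0.003, 0.088], [0.98, 0.015, 0.196, -0.521], [-0.196, -0.0, 0.981, -0.864], [0.0, 0.0, 0.0, 1.0]]}
wrist {'mtx': [[274.978, 0.0, 251.226], [0.0, 274.978, 190.838], [0.0, 0.0, 1.0]], 'extrinsics': [[0.271, -0.962, -0.001, -0.624], [0.923, 0.261, -0.284, 0.034], [0.274, 0.076, 0.959, -0.391], [0.0, 0.0, 0.0, 1.0]]}
{'time': 0.15, 'q': array([-1.47549689e+00,  5.28236097e-01,  1.43361977e+00, -2.32589064e-05,
        1.18141124e+00, -1.78497334e-01]), 'joint_velocities': array([ 0.00203381, -0.00175215, -0.00327221,  0.00063454,  0.00211601,
       -0.00041886]), 'joint_torque': array([ 8.34099160e-05, -4.40430057e+01, -1.76842564e+01,  6.33363985e-02,
        5.52418688e-02, -9.26268103e-05]), 'position': array([ 0.1689612 , -0.60113451,  0.22180284]), 'tool_rot': array([ 9.90643091e-01,  1.36475513e-01,  2.40719836e-05, -8.36953875e-04]), 'ft_force': array([-0.57123625, -0.09941186, -0.28356742]), 'moment': array([0.02020975, 0.04551142, 0.00025297]), 'grip_width': 0.08709123836135667}
```

View pics/side0.png

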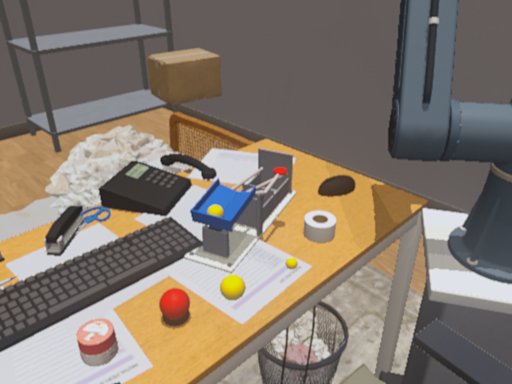

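View pics/top0.png

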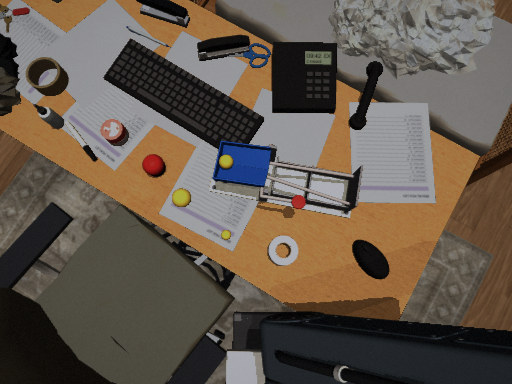

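View pics/wrist0.png

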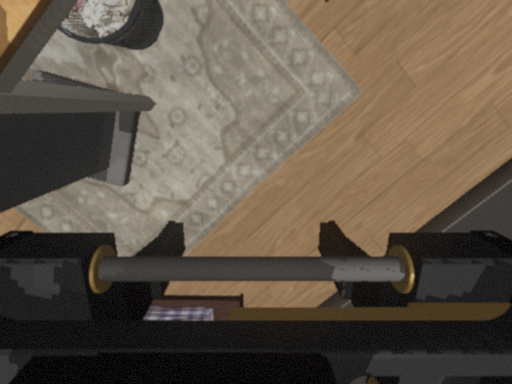

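The top view shows the red ball at (153,165), the yellow ball in the tray at (226,161), and the lever pad at (298,202). Two loose yellow balls, at (181,197) and (226,235), are decoys, and so is the red-labelled tin at (112,130). Next I'll measure and make an enlarged crop.

```bash
cat > meas.py <<'E'
from h import *
for f in ['top0','side0']:
    p,d,m=load(f); hsv=cv2.cvtColor(p,cv2.COLOR_RGB2HSV)
    for nm,mask in [('red',cv2.inRange(hsv,(0,170,90),(6,255,255))|cv2.inRange(hsv,(172,170,90),(180,255,255))),('yel',cv2.inRange(hsv,(25,170,80),(34,255,255))),('blue',cv2.inRange(hsv,(105,150,50),(125,255,255)))]:
        n,l,s,c=cv2.connectedComponentsWithStats(mask)
        for i in range(1,n):
            if s[i,4]<25: continue
            vs,us=np.where((l==i)&(d>0)); P=pts(d,m,us,vs)
            (cu,cv),r=cv2.minEnclosingCircle(np.stack([us,vs],1).astype(np.float32))
            print(f,nm,s[i].tolist(),c[i].round(1),'circ',round(cu,1),round(cv,1),round(r,1),'med',np.median(P,0).round(4),'zmax',P[:,2].max().round(4))
E
python3 meas.py
python3 - <<'E'
from h import *
p,d,m=load('top0')
a=cv2.resize(p[120:260,130:380],None,fx=3,fy=3,interpolation=cv2.INTER_CUBIC)
cv2.imwrite('pics/c1.png',a[:,:,::-1])
p,d,m=load('side0')
a=cv2.resize(p[130:330,140:340],None,fx=3,fy=3,interpolation=cv2.INTER_CUBIC)
cv2.imwrite('pics/c2.png',a[:,:,::-1])
E
```

```text
top0 red [13, 8, 16, 7, 80] [20.3 11. ] circ 20.5 11.5 7.9 med [1.0591 0.776  0.0018] zmax 0.0067
top0 red [142, 154, 20, 20, 299] [151.9 163.4] circ 152.2 163.7 10.3 med [0.597  0.3521 0.052 ] zmax 0.0606
top0 red [292, 195, 14, 14, 149] [298.1 201.6] circ 298.1 201.4 7.0 med [ 4.896e-01 -3.000e-04  1.393e-01] zmax 0.1418
top0 yel [220, 155, 11, 11, 76] [225.1 159.9] circ 225.3 159.9 5.4 med [0.5887 0.1653 0.121 ] zmax 0.1252
top0 yel [173, 190, 15, 14, 135] [179.8 196.5] circ 179.9 196.6 7.3 med [0.5162 0.2806 0.0438] zmax 0.0512
top0 yel [222, 231, 8, 7, 38] [225.4 234.2] circ 225.5 234.5 3.8 med [0.4269 0.1676 0.0237] zmax 0.0281
top0 blue [244, 44, 27, 24, 233] [256.4  55.1] circ 257.0 54.5 13.0 med [0.9257 0.1003 0.0087] zmax 0.015
top0 blue [213, 141, 58, 45, 1720] [244.3 164. ] circ 241.0 162.5 32.0 med [0.5834 0.1196 0.1054] zmax 0.1366
side0 red [274, 167, 13, 8, 74] [280.2 170.4] circ 280.0 170.5 6.2 med [0.4879 0.0046 0.1401] zmax 0.1423
side0 red [160, 289, 29, 30, 657] [173.8 302.9] circ 174.2 303.2 15.0 med [0.592  0.3718 0.0473] zmax 0.0618
side0 yel [208, 206, 14, 9, 98] [215.1 209.9] circ 214.6 211.0 6.7 med [0.5841 0.1737 0.1191] zmax 0.1261
side0 yel [287, 258, 10, 9, 67] [291.2 262.1] circ 291.3 262.0 4.8 med [0.4235 0.1753 0.0213] zmax 0.0275
side0 yel [221, 276, 23, 19, 342] [231.9 284.9] circ 232.0 285.5 11.3 med [0.5117 0.2942 0.0411] zmax 0.0513
side0 blue [191, 180, 64, 41, 1008] [223.4 201.6] circ 222.5 199.0 33.7 med [0.5843 0.1149 0.108 ] zmax 0.1351
```

View pics/c1.png

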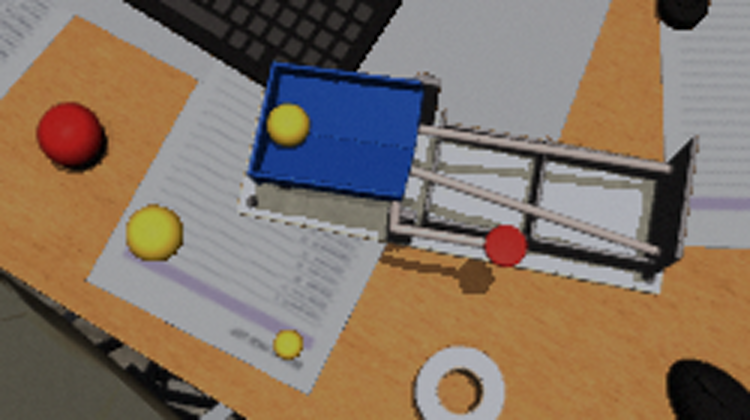

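View pics/c2.png

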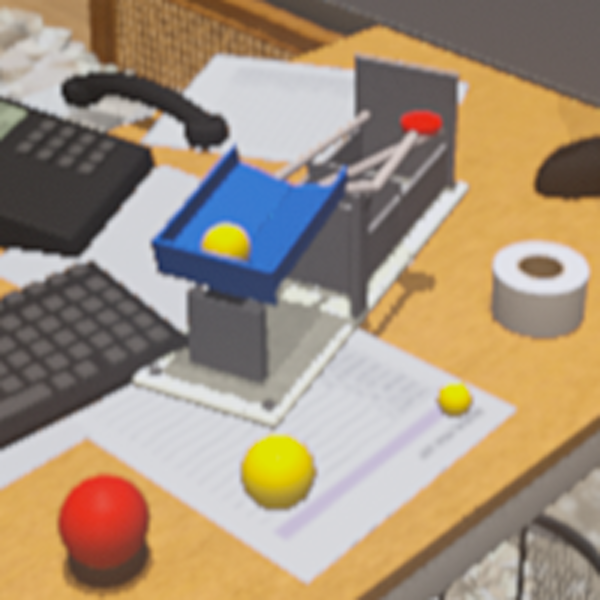

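The ball sizes confirm it: in the tray is the middle-sized yellow (34 mm), with the larger and smaller ones loose on the desk. Next: sphere centres and the sorter's direction.

```bash
cat > m2.py <<'E'
from h import *
from scipy.optimize import least_squares
def comp(f,nm,near):
    p,d,m=load(f); hsv=cv2.cvtColor(p,cv2.COLOR_RGB2HSV)
    mask={'red':cv2.inRange(hsv,(0,150,60),(7,255,255))|cv2.inRange(hsv,(172,150,60),(180,255,255)),'yel':cv2.inRange(hsv,(24,150,60),(35,255,255)),'blue':cv2.inRange(hsv,(105,150,30),(125,255,255))}[nm]
    n,l,s,c=cv2.connectedComponentsWithStats(mask)
    i=min((i for i in range(1,n) if s[i,4]>25),key=lambda i:np.hypot(*(c[i]-near)))
    return (l==i).astype(np.uint8),d,m
def sph(f,nm,near,R,z):
    k,d,m=comp(f,nm,near); vs,us=np.where((cv2.erode(k,np.ones((3,3),np.uint8))>0)&(d>0)); P=pts(d,m,us,vs)
    r=least_squares(lambda c:np.linalg.norm(P-c,axis=1)-R,P.mean(0)-[0,0,R*.6],loss='soft_l1',f_scale=.002)
    vs,us=np.where(k>0);(cu,cv),_=cv2.minEnclosingCircle(np.stack([us,vs],1).astype(np.float32))
    print(f,nm,'fit',r.x.round(4),'rms',np.sqrt(np.mean(r.fun**2)).round(4),'plane',onplane(m,cu,cv,z).round(4))
if __name__=='__main__':
    sph('top0','red',(152,163),.027,.032);sph('side0','red',(174,303),.027,.032)
    sph('top0','yel',(225,160),.017,.107);sph('side0','yel',(215,211),.017,.107)
    for f,n in [('top0',(298,201)),('side0',(280,170))]:
        k,d,m=comp(f,'red',n); M=cv2.moments(k,True); print('pad',onplane(m,M['m10']/M['m00'],M['m01']/M['m00'],.139))
    for f,n in [('top0',(244,164)),('side0',(223,201))]:
        k,d,m=comp(f,'blue',n); vs,us=np.where((k>0)&(d>0));P=pts(d,m,us,vs); P=P[(P[:,2]>.085)&(P[:,2]<.14)]
        r=cv2.minAreaRect(P[:,:2].astype(np.float32)); print('tray',r,cv2.boxPoints(r).round(3).tolist())
    # dark/white: rail tops from depth over rails z .06-.11 in top
    p,d,m=load('top0'); vs,us=np.mgrid[130:225,200:370].reshape(2,-1); P=pts(d,m,us,vs)
    g=(P[:,2]>.004)&(P[:,2]<.2)&(d[vs,us]>0)
    S=P[(P[:,2]>.003)&(P[:,0]>.4)&(P[:,2]<.2)]
    r=cv2.minAreaRect(S[:,:2].astype(np.float32)); print('all',r)
E
python3 m2.py
```

```text
top0 red fit [0.6009 0.3563 0.0316] rms 0.0013 plane [0.602  0.3575 0.032 ]
side0 red fit [0.5991 0.356  0.0327] rms 0.0011 plane [0.5993 0.3574 0.032 ]
top0 yel fit [0.5895 0.165  0.107 ] rms 0.0014 plane [0.5929 0.1661 0.107 ]
side0 yel fit [0.5877 0.1674 0.1064] rms 0.0014 plane [0.5901 0.1609 0.107 ]
pad [ 0.49030112 -0.00065217  0.139     ]
pad [0.48822435 0.00258402 0.139     ]
tray ((0.5821537375450134, 0.12667810916900635), (0.12244873493909836, 0.09434626996517181), 79.8917236328125) [[0.5249999761581421, 0.07500000298023224], [0.6179999709129333, 0.057999998331069946], [0.6389999985694885, 0.17900000512599945], [0.5460000038146973, 0.19499999284744263]]
tray ((0.5798253417015076, 0.12888199090957642), (0.12382723391056061, 0.09248876571655273), 79.66100311279297) [[0.5230000019073486, 0.07599999755620956], [0.6140000224113464, 0.05999999865889549], [0.6359999775886536, 0.1809999942779541], [0.5450000166893005, 0.1979999989271164]]
all ((0.5831888318061829, 0.015865474939346313), (0.25339066982269287, 0.452374130487442), 0.8757849335670471)
```

```bash
cat > go.py <<'E'
import sys
from h import *
from scipy.spatial.transform import Rotation as R
# usage: go.py x y z jawdeg
o=robot.get_obs(); T=R.from_quat(o['tool_rot']).as_matrix(); p=np.array(o['position'])
x,y,z,j=map(float,sys.argv[1:5])
D=T.T@(np.array([x,y,z])-p)*100
cur=np.arctan2(T[1,1],T[0,1]); dj=np.radians(j)-cur; dj=(dj+np.pi/2)%np.pi-np.pi/2
print('shift cm',D.round(2),'spin',round(-dj,3),'t',round(o['time'],2),'pos',p.round(4),'axis',T[:,2].round(3),'f',o['ft_force'].round(2),'g',round(o['grip_width'],4),'q',np.round(o['q'],2))
E
python3 go.py .45 -.15 .22 -9.9
```

```text
shift cm [ 39.26 -35.83   0.25] spin -1.124 t 0.15 pos [ 0.169  -0.6011  0.2218] axis [-0.     0.002 -1.   ] f [-0.57 -0.1  -0.28] g 0.0871 q [-1.48  0.53  1.43 -0.    1.18 -0.18]
```

Call:
{"api": "arm_command", "payload": {"targets": [[39.3,-35.8,0,-1.12,8.7],[39.3,-35.8,0,-1.12,8.7],[39.3,-35.8,0,-1.12,8.7],[39.3,-35.8,0,-1.12,8.7],[39.3,-35.8,0,-1.12,8.7]]}}

```text
time: 0.78
position: [0.3353, -0.3349, 0.2225]
tool_rot: [0.821, 0.572, 0.0, 0.0]
ft_force: [1.3, -0.6, -0.2]
grip_width: 0.0872
```

```bash
python3 go.py .5 .0 .22 -9.9;python3 go.py .601 .3565 .14 -9.9
```

```text
shift cm [37.12  3.84  0.25] spin -0.181 t 0.78 pos [ 0.3353 -0.3349  0.2225] axis [ 0. -0. -1.] f [ 1.27 -0.63 -0.21] g 0.0872 q [-1.02  0.33  1.8   0.    1.02 -0.67]
shift cm [74.06  0.95  8.26] spin -0.181 t 0.78 pos [ 0.3353 -0.3349  0.2225] axis [ 0. -0. -1.] f [ 1.27 -0.63 -0.21] g 0.0872 q [-1.02  0.33  1.8   0.    1.02 -0.67]
```

Call:
{"api": "arm_command", "payload": {"targets": [[37,3.8,0,-0.18,8.7],[37,3.8,0,-0.18,8.7],[37,3.8,0,-0.18,8.7],[37,3.8,0,-0.18,8.7],[37,3.8,0,-0.18,8.7]]}}

```text
time: 1.4
position: [0.4745, -0.055, 0.2226]
tool_rot: [0.768, 0.641, 0.0, 0.0]
ft_force: [1.0, -0.5, -0.0]
grip_width: 0.0873
```

```bash
python3 go.py .601 .3565 .22 -9.9
```

```text
shift cm [42.75  5.1   0.25] spin -0.007 t 1.4 pos [ 0.4745 -0.055   0.2226] axis [ 0. -0. -1.] f [ 0.95 -0.53 -0.01] g 0.0873 q [-0.35  0.33  1.79 -0.    1.02 -0.17]
```

Call:
{"api": "arm_command", "payload": {"targets": [[42.7,5.1,0,0,8.7],[42.7,5.1,0,0,8.7],[42.7,5.1,0,0,8.7],[42.7,5.1,0,0,8.7],[42.7,5.1,0,0,8.7]]}}

```text
time: 2.02
position: [0.5659, 0.2439, 0.2223]
tool_rot: [0.768, 0.641, -0.0, 0.0]
ft_force: [0.7, -0.9, -0.1]
grip_width: 0.0868
```

```bash
python3 go.py .601 .3565 .13 -9.9
```

```text
shift cm [11.71  1.45  9.23] spin -0.006 t 2.02 pos [0.5659 0.2439 0.2223] axis [-0. -0. -1.] f [ 0.73 -0.86 -0.13] g 0.0868 q [ 0.23  0.52  1.46 -0.    1.17  0.41]
```

Call:
{"api": "arm_command", "payload": {"targets": [[11.7,1.4,6,0,8.7],[11.7,1.4,8,0,8.7],[11.7,1.4,8,0,8.7],[11.7,1.4,8,0,8.7]]}}

```text
time: 2.52
position: [0.5994, 0.3545, 0.1411]
tool_rot: [0.767, 0.641, -0.002, -0.0]
ft_force: [0.3, 0.6, 0.4]
grip_width: 0.0866
```

```bash
python3 go.py .601 .3565 .023 -9.9; python3 - <<'E'
from h import *
p,d,m=snap('wrist','w1')
print(onplane(m,256,192,.032))
hsv=cv2.cvtColor(p,cv2.COLOR_RGB2HSV);k=cv2.inRange(hsv,(0,150,50),(7,255,255))|cv2.inRange(hsv,(172,150,50),(180,255,255))
n,l,s,c=cv2.connectedComponentsWithStats(k)
for i in range(1,n):
    if s[i,4]>200: print(s[i],c[i],onplane(m,*c[i],.032))
E
```

```text
shift cm [ 0.25  0.15 11.8 ] spin -0.005 t 2.52 pos [0.5994 0.3545 0.1411] axis [-0.003 -0.002 -1.   ] f [0.34 0.56 0.43] g 0.0866 q [ 0.37  0.71  1.31 -0.    1.13  0.55]
[0.6036811  0.35038487 0.032     ]
[ 226  160   52   51 2070] [251.81642512 185.19661836] [0.60071459 0.35830519 0.032     ]
```

View pics/w1.png

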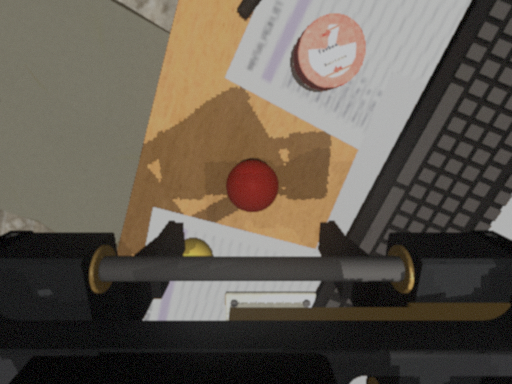

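The wrist view shows the red ball at (252,185), midway between the fingers. By ray it lies at (0.6007, 0.358), which agrees with the other views.

Call:
{"api": "arm_command", "payload": {"targets": [[0.3,0.1,6,0,8.7],[0.3,0.1,9,0,8.7],[0.3,0.1,11,0,8.7],[0.3,0.1,11.8,0,8.7],[0.3,0.1,11.8,0,8.7]]}}

```text
time: 3.2
position: [0.6026, 0.357, 0.0255]
tool_rot: [0.768, 0.641, 0.001, 0.0]
ft_force: [-0.1, -0.3, 0.6]
grip_width: 0.0868
```

```bash
python3 go.py .6007 .3573 .023 -9.9
```

```text
shift cm [-0.   -0.19  0.25] spin -0.007 t 3.2 pos [0.6026 0.357  0.0255] axis [ 0.001  0.    -1.   ] f [-0.15 -0.26  0.58] g 0.0868 q [ 0.38  0.86  1.35 -0.    0.93  0.56]
```

Call:
{"api": "arm_command", "payload": {"targets": [[0,-0.2,0.2,0,8.7],[0,-0.2,0.2,0,4],[0,-0.2,0.2,0,4],[0,-0.2,0.2,0,4],[0,-0.2,0.2,0,4]], "newtons": 15}}

```text
time: 3.82
position: [0.5999, 0.3577, 0.0226]
tool_rot: [0.768, 0.641, 0.0, 0.0]
ft_force: [-0.2, -0.0, -0.6]
grip_width: 0.0548
```

Call:
{"api": "arm_command", "payload": {"targets": [[0,0,0,0,4],[0,0,0,0,4],[0,0,0,0,4]]}}

```text
time: 4.2
position: [0.6002, 0.3576, 0.0227]
tool_rot: [0.768, 0.641, 0.0, 0.0]
ft_force: [1.4, -1.0, 0.7]
grip_width: 0.0537
```

```bash
python3 go.py .6007 .3573 .023 -9.9
```

```text
shift cm [-0.02  0.05 -0.03] spin -0.007 t 4.2 pos [0.6002 0.3576 0.0227] axis [ 0.001  0.    -1.   ] f [ 1.36 -1.01  0.75] g 0.0537 q [ 0.38  0.86  1.36 -0.    0.92  0.56]
```

Gripped at 54 mm. Lifting.

Call:
{"api": "arm_command", "payload": {"targets": [[0,0,-3,0,4],[0,0,-7,0,4],[0,0,-11,0,4],[0,0,-15,0,4],[0,0,-15,0,4]]}}

```text
time: 4.82
position: [0.6018, 0.3587, 0.1765]
tool_rot: [0.768, 0.641, 0.004, 0.001]
ft_force: [-0.3, 0.2, -0.7]
grip_width: 0.0531
```

```bash
python3 - <<'E'
from h import *
snap('wrist','w2')
E
python3 go.py .581 .121 .17 -9.9
```

```text
shift cm [-23.65   2.34   0.36] spin -0.007 t 4.88 pos [0.6002 0.3579 0.1739] axis [ 0.002  0.001 -1.   ] f [-0.5  -0.56 -1.8 ] g 0.0535 q [0.38 0.68 1.28 0.   1.18 0.56]
```

View pics/w2.png

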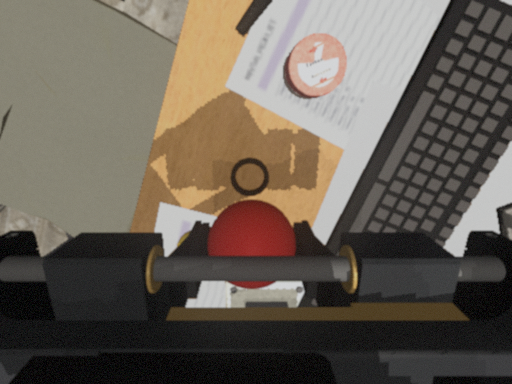

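The ball is held at (252,244) and the ring at (250,177) is empty. Moving over the tray.

Call:
{"api": "arm_command", "payload": {"targets": [[-5,0.5,-0.5,0,4],[-10,1,-0.5,0,4],[-15,1.5,0,0,4],[-20,2,0,0,4],[-23.6,2.3,0,0,4]]}}

```text
time: 5.5
position: [0.5781, 0.1192, 0.17]
tool_rot: [0.768, 0.64, -0.002, -0.002]
ft_force: [0.9, 0.4, -0.2]
grip_width: 0.0531
```

Call:
{"api": "arm_command", "payload": {"targets": [[0,0,0,0,4],[0,0,0,0,4]]}}

```text
time: 5.75
position: [0.5794, 0.1216, 0.1711]
tool_rot: [0.768, 0.641, -0.001, -0.001]
ft_force: [-0.6, -0.7, -1.1]
grip_width: 0.0532
```

```bash
python3 - <<'E'
from h import *
for n in ['top','side']: snap(n,n+'1')
a=cv2.imread('pics/top1.png')[110:230,180:340];b=cv2.imread('pics/side1.png')[120:240,150:310]
cv2.imwrite('pics/c3.png',cv2.resize(np.hstack([a,b]),None,fx=2.5,fy=2.5))
E
python3 go.py .581 .121 .127 -9.9
```

```text
shift cm [-0.12  0.14  4.47] spin -0.005 t 5.85 pos [0.5799 0.1224 0.1717] axis [-0.002  0.    -1.   ] f [-0.38  0.48 -1.44] g 0.053 q [0.02 0.55 1.57 0.   1.03 0.2 ]
```

View pics/c3.png

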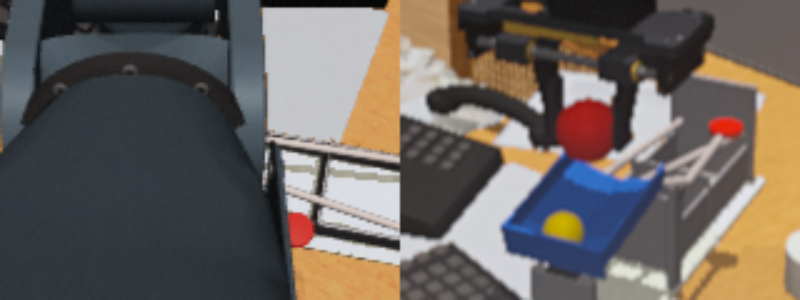

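The side crop shows the red ball held centrally above the tray, with the yellow ball at the rear. Lowering it.

Call:
{"api": "arm_command", "payload": {"targets": [[-0.1,0.1,2,0,4],[-0.1,0.1,3.5,0,4],[-0.1,0.1,4.4,0,4],[-0.1,0.1,4.4,0,4],[-0.1,0.1,4.4,0,4]]}}

```text
time: 6.48
position: [0.5816, 0.1203, 0.1289]
tool_rot: [0.768, 0.641, 0.0, 0.0]
ft_force: [0.3, -0.3, -0.5]
grip_width: 0.0533
```

```bash
python3 - <<'E'
from h import *
snap('side','side2')
b=cv2.imread('pics/side2.png')[120:240,150:310]
cv2.imwrite('pics/c4.png',cv2.resize(b,None,fx=4,fy=4))
E
python3 go.py .581 .121 .125 -9.9
```

```text
shift cm [ 0.07 -0.08  0.41] spin -0.007 t 6.53 pos [0.5817 0.1202 0.1291] axis [ 0.001  0.    -1.   ] f [-0.14 -0.27 -0.71] g 0.0531 q [0.02 0.6  1.6  0.   0.94 0.2 ]
```

View pics/c4.png

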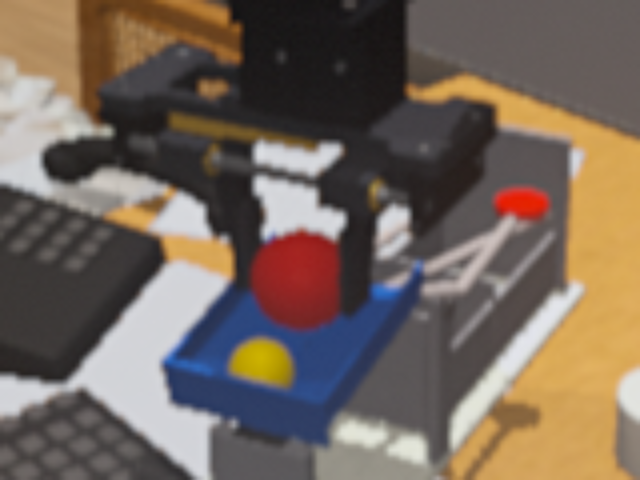

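Call:
{"api": "arm_command", "payload": {"targets": [[0,-0.1,0.3,0,4],[0,-0.1,0.3,0,5.6],[0,-0.1,0.3,0,5.9],[0,-0.1,0.3,0,6.2],[0,-0.1,0.3,0,6.2]]}}

```text
time: 7.15
position: [0.5803, 0.1203, 0.1257]
tool_rot: [0.768, 0.641, 0.0, 0.0]
ft_force: [0.6, -0.2, 0.1]
grip_width: 0.0619
```

Call:
{"api": "arm_command", "payload": {"targets": [[0,0,0,0,6.4],[0,0,-1,0,6.6],[0,0,-3,0,6.8],[0,0,-6,0,6.8],[0,0,-10,0,6.8]]}}

```text
time: 7.78
position: [0.5796, 0.1203, 0.2264]
tool_rot: [0.768, 0.641, -0.001, -0.001]
ft_force: [1.0, -0.4, -0.3]
grip_width: 0.0679
```

```bash
python3 - <<'E'
from h import *
snap('side','side3')
b=cv2.imread('pics/side3.png')[120:240,150:310]
cv2.imwrite('pics/c5.png',cv2.resize(b,None,fx=4,fy=4))
from m2 import *
sph('side3','red',(222,195),.027,.125)
E
python3 go.py .489 -.0 .2 -9.9
```

```text
side3 red fit [0.5808 0.1252 0.1258] rms 0.0013 plane [0.5823 0.1249 0.125 ]
shift cm [-13.55  -7.17   3.17] spin -0.006 t 7.83 pos [0.5833 0.1205 0.2328] axis [ 0.01  0.   -1.  ] f [1.91 0.9  2.9 ] g 0.0676 q [0.02 0.47 1.51 0.   1.15 0.2 ]
```

View pics/c5.png

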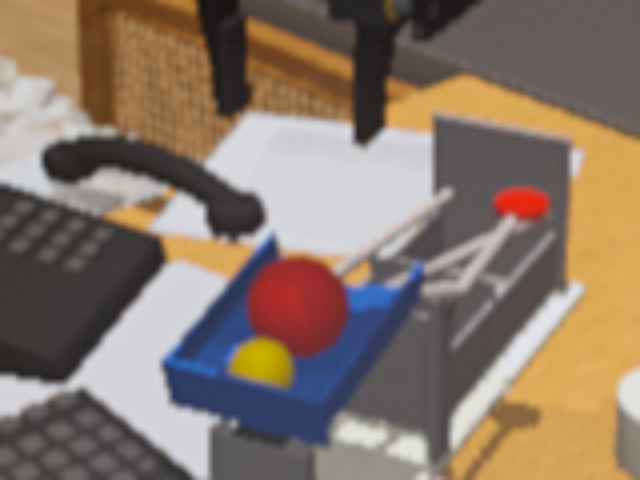

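The red ball is seated in front of the yellow at (0.581, 0.125, 0.126). Before pressing, I'll check the wrist camera's clearance and the pad position.

```bash
python3 - <<'E'
from h import *
from scipy.spatial.transform import Rotation as R
o=robot.get_obs();m=robot.camera_model('wrist');E=np.linalg.inv(m['extrinsics']);T=R.from_quat(o['tool_rot']).as_matrix()
print('cam in tool',T.T@(E[:3,3]-o['position']))
E
python3 go.py .489 -.001 .215 -9.9
```

```text
cam in tool [ 0.07911391 -0.00024532 -0.16214899]
shift cm [-13.64  -7.13   1.67] spin -0.006 t 7.83 pos [0.5833 0.1205 0.2328] axis [ 0.01  0.   -1.  ] f [1.91 0.9  2.9 ] g 0.0676 q [0.02 0.47 1.51 0.   1.15 0.2 ]
```

Call:
{"api": "arm_command", "payload": {"targets": [[-5,-2.6,0.5,0,3],[-10,-5.2,1,0,0],[-13.6,-7.1,1.5,0,0],[-13.6,-7.1,1.5,0,0],[-13.6,-7.1,1.5,0,0]]}}

```text
time: 8.45
position: [0.4871, -0.0008, 0.2113]
tool_rot: [0.768, 0.641, 0.001, 0.001]
ft_force: [-0.3, 0.1, -0.3]
grip_width: 0.0256
```

```bash
python3 go.py .489 -.001 .15 -9.9
```

```text
shift cm [0.02 0.18 6.13] spin -0.007 t 8.45 pos [ 0.4871 -0.0008  0.2113] axis [ 0.002 -0.    -1.   ] f [-0.25  0.09 -0.27] g 0.0256 q [-0.23  0.36  1.79  0.    1.   -0.05]
```

Call:
{"api": "arm_command", "payload": {"targets": [[0,0.1,2,0,0],[0,0.1,4,0,0],[0,0.1,6,0,0],[0,0.1,6,0,0],[0,0.1,6,0,0]]}}

```text
time: 9.07
position: [0.4881, -0.0006, 0.1511]
tool_rot: [0.767, 0.641, 0.001, 0.001]
ft_force: [-0.1, 0.4, 0.7]
grip_width: 0.0005
```

```bash
python3 - <<'E'
from h import *
snap('side','side4')
b=cv2.imread('pics/side4.png')[110:250,180:340]
cv2.imwrite('pics/c6.png',cv2.resize(b,None,fx=4,fy=4))
E
python3 go.py .489 -.002 .097 -9.9
```

```text
shift cm [-0.11  0.09  5.43] spin -0.006 t 9.12 pos [ 0.4881 -0.0007  0.1513] axis [ 0.002 -0.    -1.   ] f [0.63 0.53 0.76] g 0.0005 q [-0.23  0.45  1.84  0.    0.84 -0.05]
```

View pics/c6.png

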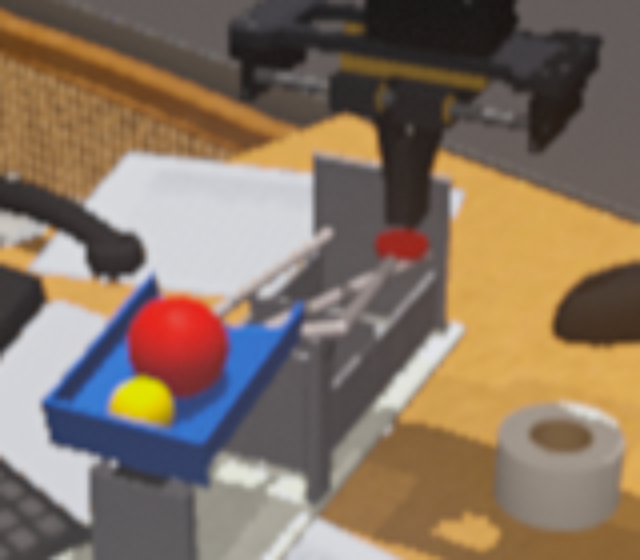

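The fingertips are just above the pad's middle. Pressing down 53 mm, which is about 41 mm of pad travel.

Call:
{"api": "arm_command", "payload": {"targets": [[0,0.1,1.0,0,0],[0,0.1,1.9,0,0],[-0.1,0.1,2.8,0,0],[-0.1,0.1,3.6,0,0],[-0.2,0.1,4.4,0,0]]}}

```text
time: 9.75
position: [0.4879, -0.0032, 0.1059]
tool_rot: [0.768, 0.641, 0.0, 0.0]
ft_force: [1.1, -1.3, 1.8]
grip_width: 0.0003
```

Call:
{"api": "arm_command", "payload": {"targets": [[-0.1,0,0.6,0,0],[-0.1,0,1,0,0],[-0.1,0,1,0,0],[-0.1,0,1,0,0],[-0.1,0,1,0,0]]}}

```text
time: 10.38
position: [0.4872, -0.0036, 0.0981]
tool_rot: [0.768, 0.641, 0.0, -0.0]
ft_force: [-2.8, 0.7, 17.3]
grip_width: 0.0003
```

Call:
{"api": "arm_command", "payload": {"targets": [[0,0,0,0,0],[0,0,0,0,0],[0,0,0,0,0],[0,0,0,0,0],[0,0,0,0,0]]}}

```text
time: 11.0
position: [0.4873, -0.0036, 0.0981]
tool_rot: [0.768, 0.641, 0.0, -0.0]
ft_force: [-2.5, 0.1, 17.4]
grip_width: 0.0003
```

```bash
python3 - <<'E'
from h import *
snap('side','side5')
b=cv2.imread('pics/side5.png')[110:250,180:340]
cv2.imwrite('pics/c7.png',cv2.resize(b,None,fx=4,fy=4))
E
python3 go.py .489 -.002 .097 -9.9
```

```text
shift cm [0.19 0.14 0.11] spin -0.007 t 11.05 pos [ 0.4872 -0.0036  0.0981] axis [ 0.     0.001 -1.   ] f [-3.15 -0.94 17.09] g 0.0006 q [-0.24  0.55  1.89  0.    0.71 -0.06]
```

View pics/c7.png

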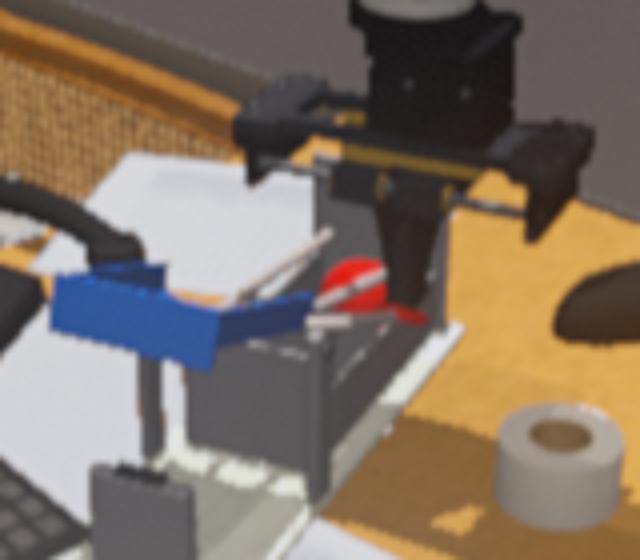

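The tray is fully tipped against its stop (17 N) and the red ball has rolled down the rails. I'll hold a little longer, then let go.

Call:
{"api": "arm_command", "payload": {"targets": [[0,0,-0.2,0,0],[0,0,-0.2,0,0],[0,0,-0.2,0,0],[0,0,-0.2,0,0]]}}

```text
time: 11.55
position: [0.4872, -0.0037, 0.0987]
tool_rot: [0.768, 0.641, 0.0, -0.0]
ft_force: [-1.1, 1.6, 7.3]
grip_width: 0.0004
```

Call:
{"api": "arm_command", "payload": {"targets": [[0,0,-1,0,0],[0,0,-2,0,0],[0,0,-3,0,0],[0,0,-4,0,0],[0,0,-5,0,0]]}}

```text
time: 12.18
position: [0.4874, -0.0042, 0.1493]
tool_rot: [0.768, 0.641, 0.0, 0.0]
ft_force: [0.5, 0.2, 0.2]
grip_width: 0.0004
```

Call:
{"api": "arm_command", "payload": {"targets": [[0,0,-3,0,0],[0,0,-8,0,0],[-4,3,-12,0,0],[-9,6,-12,0,0],[-14,6,-12,0,0]]}}

```text
time: 12.8
position: [0.5235, -0.155, 0.27]
tool_rot: [0.767, 0.641, 0.001, 0.002]
ft_force: [-0.6, 0.0, -0.8]
grip_width: 0.0002
```

```bash
python3 - <<'E'
from h import *
for n in ['side','top']: snap(n,n+'6')
b=cv2.imread('pics/side6.png')[110:250,180:340];a=cv2.imread('pics/top6.png')[110:250,200:380]
cv2.imwrite('pics/c8.png',cv2.resize(b,None,fx=4,fy=4))
cv2.imwrite('pics/c9.png',cv2.resize(a,None,fx=4,fy=4))
E
python3 go.py .489 -.002 .097 -9.9
```

```text
shift cm [14.72 -6.05 17.15] spin -0.012 t 12.9 pos [ 0.5214 -0.1573  0.269 ] axis [ 0.    -0.003 -1.   ] f [ 1.16 -0.87 -0.68] g 0.0009 q [-0.5   0.36  1.58 -0.    1.2  -0.31]
```

View pics/c8.png

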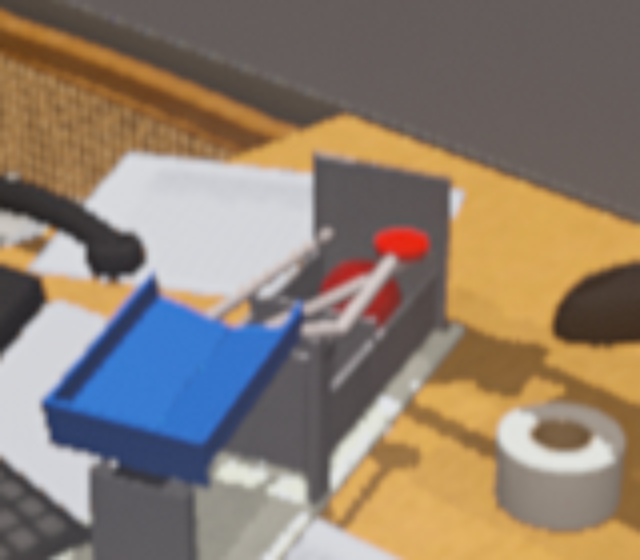

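View pics/c9.png

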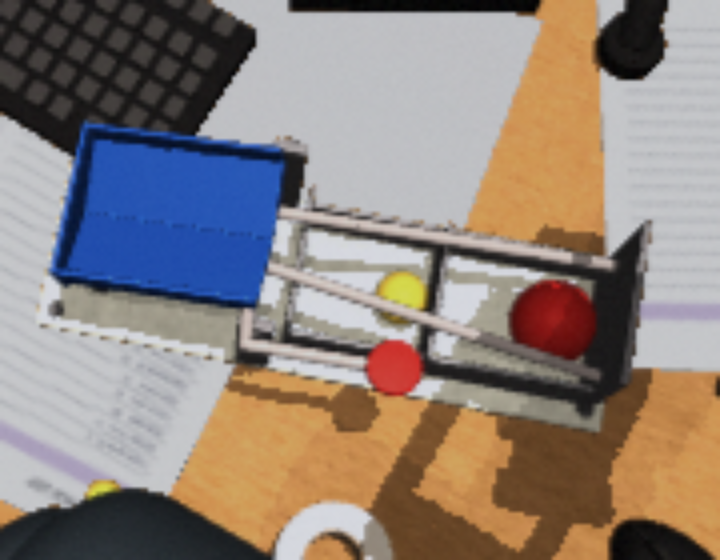

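In the top crop the tray is empty and level, with yellow in the upper pocket (402,297) and red in the lower (552,320). Next I'll check their heights.

```bash
python3 - <<'E'
from h import *
for n in ['top','side']: snap(n,n+'7')
from m2 import *
sph('top7','red',(338,190),.027,.035);sph('top7','yel',(300,184),.017,.025);sph('top6','red',(338,190),.027,.035)
sph('top6','yel',(300,184),.017,.025);sph('top7','red',(298,202),.016,.139)
o=robot.get_obs();print(o['position'],o['joint_velocities'].round(3))
y=np.array([.172,.985]);x=np.array([.985,-.172]); pad=np.array([.489,.001]); O=pad+.068*x+.05*y
print('small pocket y',O-.03*y,'large',O-.128*y)
E
```

```text
top7 red fit [ 0.5398 -0.1123  0.0353] rms 0.0013 plane [ 0.5404 -0.113   0.035 ]
top7 yel fit [ 0.5571 -0.0194  0.0253] rms 0.0013 plane [ 0.5607 -0.0216  0.025 ]
top6 red fit [ 0.5401 -0.112   0.0351] rms 0.0013 plane [ 0.5405 -0.1131  0.035 ]
top6 yel fit [ 0.5552 -0.0175  0.0259] rms 0.0012 plane [ 0.5607 -0.0219  0.025 ]
top7 red fit [ 0.4901 -0.0005  0.1262] rms 0.0018 plane [ 0.4906 -0.0007  0.139 ]
[ 0.52093352 -0.15307301  0.26851954] [ 0.037 -0.008  0.015  0.006 -0.002  0.002]
small pocket y [0.55942  0.009004] large [ 0.542564 -0.087526]
```

```bash
python3 -c "
from rig import robot
print(robot.hand_in())"
```

```text
the job is handed in; nothing more can be done
None
```

The job is done and handed in at about 13 s of the 42 s. I put the red ball in the tray in front of the yellow one and let go. Then I pressed the lever pad down to the stop, held it for over a second, and let the tray swing back.

**Last checks, all passed:**
- **Red ball:** it lies on the floor of the lower pocket, with its centre at z = 0.035.
- **Yellow ball:** it lies on the floor of the upper pocket, with its centre at z = 0.025. The depth fit and the ray cast differ by 2 to 5 mm in x and y, because a rail partly covers the ball. That doesn't change which pocket it is in.
- **Tray and pad:** the tray is empty and back at rest, and the pad is at its starting position.
- **Arm:** it is clear of everything. The highest wrist force I read was about 17 N, when the tray was held against its stop.

No checks failed.

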